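Shut the marked air valve under the sliding cover

TASK

Push the sliding cover of the grey air box aside along its guides until it is fully open, then push the marked valve lever, the one that ends in a round disc, round to its stop so that the valve is shut. Do not lift the cover, and leave the plain straight lever and the things standing on the bench where they are.

Things in the scene. Friction and masses are not known exactly. Their poses are not given: they have to be found in the camera images.
- box: Fixed grey steel box, 184 (x) by 524 (y) by 95 mm high. Origin on the bench under the valve bay; it spans x -92..92, y -138..386 mm in its own frame. The open-topped bay is the -y part; y 115..386 is a closed deck that the cover slides over, towards +y. The cover rests on the two long walls (85 mm high) between steel guide strips (95 mm high, 2 mm play each side); cross strips stop it at both ends.
- bay_floor (a point): Centre of the valve bay's floor, 8 mm above the bench, at y -5 mm in the box's frame. Inside, the bay measures 152 (x) by 240 (y) mm: x -76..76, y -125..115 mm in the box's frame. The walls around it rise to 85 mm above the bench.
- cover: Loose aluminium plate lying on the box's walls, 169 (x) by 256 (y) by 5 mm, about 0.5 kg; origin at the centre of its underside, axes as the box's; upper face 90 mm above the bench. In the box's frame its centre starts at y 0 to 30 mm (bay hidden); fully open, against the stop, it is at y 250 mm. Friction resists sliding with about 2 to 8 N and it stays where left.
- cover_rib (a point): Centre of the push rib on top of the cover, an upright bar 100 (x) by 14 (y) by 25 mm high, its top 115 mm above the bench; it lies 60 mm to the -y side of the cover's centre. Pushing its -y face towards the box's +y opens the cover.
- disc_pivot (a point): Point on the upright turning axis of the marked valve at its lever's mid-height, 56 mm above the bench. The valves stand at x 15 mm, y -70 and y 40 mm in the box's frame; either may be the marked one. Under each lever a pipe runs along the box's x, top 34 mm above the bench, with a brass valve body within 25 mm of the axis along x and 15 mm along y.
- disc_end (a point): Centre of the steel disc (30 mm across, 12 mm thick) on the end of the marked lever, 54 mm from the turning axis. The lever between is a bar 12 mm wide and 12 mm thick, from 50 to 62 mm above the bench.
- disc_lever (a joint): Angle of the marked lever: 0 is open, lever pointing to the box's -x (along its pipe); it turns clockwise seen from above to 1.571, shut against its stop, pointing to the box's +y (across its pipe). It starts between 0 and 0.4, turns with about 0.08 N m of friction and stays where left.
- bar_pivot (a point): The same point on the turning axis of the other valve, to be left alone.
- bar_end (a point): Point 54 mm from the turning axis on the other lever, a plain straight steel bar 12 mm wide and thick whose square end lies 66 mm from the axis, 50 to 62 mm above the bench.
- bar_lever (a joint): Angle of the plain lever, same sense as the marked one; starts between 0 and 0.4 and must stay there.
- jar: Bystander: amber glass jar with a steel cap, 56 mm across, 65 mm high, loose on the bench beyond the box; origin under its centre.
- tenon: Bystander: brass instrument tenon with a cork band, 32 mm across, 94 mm high, standing loose on the bench beyond the box; origin under its centre.
- screwdriver: Bystander: screwdriver 170 mm long lying loose on the bench off the box's -y end, handle to its own -x; origin under its middle.

How it is judged:
On the way, in this order (a step that is already met when the one before it is completed fails the run):
1. the cover is slid fully open (within 25 mm of its stop) (y of cover in the frame of box above 0.225 m), for 0.2 s.
2. the marked lever is pushed shut (within 0.09 rad of its stop) (value of joint disc_lever above 1.48 rad), for 0.2 s.
At the end, for the whole second after the job is handed in: The cover lies at rest on the box within 25 mm of its fully open stop, the marked lever is within 0.09 rad of shut, the plain lever's end is within 15 mm and the three bystanders within 30 mm of where they began (y of cover in the frame of box above 0.225 m and z of cover in the frame of box between 0.075 and 0.095 m and linear speed of cover below 0.01 m/s and value of joint disc_lever above 1.48 rad and distance of bar_end from where it was at the start of the episode below 0.015 m and distance of each of jar, tenon, screwdriver from where it was at the start of the episode below 0.03 m); the robot touches nothing.
It fails at once if the cover is lifted more than 15 mm off the box or tilted more than 0.15 rad (z of cover in the frame of box above 0.1 m or angle between cover's own z axis and vertical above 0.15 rad).
It fails at once if the plain lever's end is moved more than 15 mm (distance of bar_end from where it was at the start of the episode above 0.015 m).
It fails at once if a bystander is lifted or moved more than 30 mm (distance of any of jar, tenon, screwdriver from where it was at the start of the episode above 0.03 m).
It also fails if it takes over 53 s, if anything falls off the work surface, if the arm or the gripper's body presses on something with over 40 N, if the wrist force passes 120 N, or if a joint passes its speed limit or range.

ROBOT

A 6-joint arm with a two-finger parallel gripper is mounted at the origin on the work surface. World frame = base frame: x ahead of the robot, y to its left, z up, the work surface at z = 0. Lengths are in m, angles in rad, forces in N, time in s.
With the tool pointing down it reaches from about 0.425 to 0.95 m from the base axis. Payload 14.7 kg.
Tool frame: the origin (TCP) lies midway between the tips of the shut fingers; the grasp point (between the pads) lies 19 mm behind it; z points along the fingers, y is the direction in which the jaws open and shut (so a half turn about z gives the same grasp; the last joint's range is limited). The gripper opens to 85 mm and grips with 20 to 120 N. Pads are 22 mm wide; open, the fingers measure 114 mm over their backs; the gripper's body (76 mm by 85 mm) begins 54 mm behind the grasp point. The pads swing forward as they close: fully open they stand 13 mm farther back than shut.
Start: joints at [-1.17, 0.48, 1.596, -0, 1.065, -0.047], TCP at [0.281, -0.586, 0.231] pointing down, gripper open.
Joint ranges: [-2.75, 2.75], [-0.82, 2.05], [0.23, 2.67], [-1.56, 4.7], [0.09, 2.69], [-2.92, 2.92]. Speed limits (rad/s): [1.89, 1.89, 2.39, 3.01, 3.01, 3.01].

INTERFACE

Orientations are given as a unit quaternion [w, x, y, z].
In Python, from cell import robot, cams gives the robot as it stands.
- The arm moves only by the tool servo_tool, never from a script. Its argument "moves" is a list of rows, each a list of 4 numbers: the shift along the tool's x, y, z in cm, then the turn about the tool's z in rad. A call has exactly 8 rows; each row shifts and turns the commanded pose from where the row before left it, along the tool's axes as they then stand; what a row does not reach is not made up. A row lasts 1/12 s, in which the tool goes at most 41.7 mm and 7.16 degrees, less where a joint would pass 70% of its speed; a pose out of reach is approached as far as the arm can. A call is refused whole if a number of a shift passes 4.17 or a number of a turn 0.125, either way. A call with a gripper value outside its range is refused whole. "gripper" is the opening, from 0 (shut) to 1 (fully open), set as the call begins (left out, the last holds). The fingers move at their own pace and stop on an object; "squeeze" is the grip in N (left out, the last holds). Time passes only in rows, so rows that do not move let the fingers close, or fill a call up. It gives the time, the measured TCP pose, the force and the opening at its end, in the units of the state.
- robot.observe(): the state, without advancing time (a new reading comes with each control period).
- cams.capture(name): name is "scene" or "top" or "wrist"; returns the picture (420x560x3 uint8, red, green, blue); there is no depth.
- cams.camera_params(name): a dict with "intrinsics" (3x3 intrinsics, pixels), "T" (4x4, takes a point from camera to world coordinates); the wrist camera has in their place "mount" (4x4, takes a point from camera to tool coordinates, whose origin is the TCP and whose axes are the flange's). Camera axes: x right, y down, z forward; pixel columns grow to the right and rows downward; lengths in m; the calibration is good to about 2 mm. A picture is of the moment at which its call begins: read the wrist's pose just before it. camera_params takes no time and is no camera call.
- robot.finish_job(): hands the job in, once; it reports no verdict.
The state is a dict: "time_s": time; "qpos": joint angles; "qd": joint speeds; "joint_torque": joint torques, N m; "tcp_pos": TCP position; "orientation": TCP orientation; "force": force on the tool from outside, world axes, zero at the start; "moment": the same for the moment, N m; "finger_gap": opening from 0.0 (shut) to 1.0 (fully open).
Only numpy, scipy, OpenCV 4.12 (cv2) and the standard library are available. Lean on these libraries where they do the work, as an engineer would, in place of code of your own. Each camera call takes 0.05 s, during which the arm holds its last target. There are 200 camera calls.

## Working session

There is one attempt and no reset: what is moved stays moved. The work goes in short steps, Python scripts to look and compute and a tool call to move; the robot and the scene stay as the last step left them, time stands still between calls to the robot, and variables do not carry over. Pictures are saved under pics/ and viewed, about 8 in all and at most 12, crops included, and the job is handed in when it is done.

Besides the shell and the picture viewer there is one more tool, called after "Call:" as name(argument=value, ...) on one line, values as JSON. servo_tool: Moves the arm, as the interface text tells. Its arguments: {"type":"object","properties":{"moves":{"type":"array","items":{"type":"array","items":{"type":"number"}}},"gripper":{"type":"number"},"squeeze":{"type":"number"}},"required":["moves"]}

```bash
mkdir -p pics
cat > h.py <<'E'
import numpy as np, cv2
from cell import robot, cams
def save(name,fn,crop=None,s=1):
    im=cams.capture(name)[:,:,::-1]
    cv2.imwrite('pics/raw_'+fn,im)
    if crop: im=im[crop[1]:crop[3],crop[0]:crop[2]]
    cv2.imwrite('pics/'+fn,cv2.resize(im,None,fx=s,fy=s,interpolation=cv2.INTER_CUBIC))
def ray(K,T,u,v,z):
    d=T[:3,:3]@np.linalg.solve(K,[u,v,1.]); o=T[:3,3]
    return o+d*(z-o[2])/d[2]
def px(name,u,v,z):
    p=cams.camera_params(name); return ray(np.array(p['intrinsics']),np.array(p['T']),u,v,z)
def proj(name,P):
    p=cams.camera_params(name); T=np.linalg.inv(np.array(p['T'])); q=np.array(p['intrinsics'])@(T[:3,:3]@np.array(P)+T[:3,3]); return q[:2]/q[2]
E
python3 - <<'E'
from h import *
print(robot.observe()); save('top','t1.png',s=1.42)
for n in('top','scene','wrist'):print(n,cams.camera_params(n))
E
```

```text
{'time_s': 0.0, 'qpos': array([-1.16961264e+00,  4.80812080e-01,  1.59686884e+00, -3.49138256e-05,
        1.06508589e+00, -4.66521270e-02]), 'qd': array([-7.64191329e-05, -7.29898943e-04,  1.17391921e-03, -1.31116594e-03,
       -8.79688443e-04, -2.38600827e-04]), 'joint_torque': array([ 6.25397850e-03, -9.50642824e+01, -4.30181873e+01,  4.32595534e-04,
        1.22697678e-02, -2.29025332e-06]), 'tcp_pos': array([ 0.28128031, -0.58553897,  0.23068708]), 'orientation': array([-5.75190927e-04,  9.75032910e-01,  2.22059629e-01, -1.18553171e-04]), 'force': array([-0.51612019,  0.32878968, -0.08645754]), 'moment': array([ 0.00079964, -0.01044446, -0.00690338]), 'finger_gap': 0.9970990926635124}
top {'intrinsics': array([[426.08122753,   0.        , 270.47013961],
       [  0.        , 426.08122753, 208.37677952],
       [  0.        ,   0.        ,   1.        ]]), 'T': array([[-0.00369786, -0.99726381,  0.07383242,  0.56884784],
       [-0.99991784,  0.0045937 ,  0.01196721, -0.12325524],
       [-0.01227362, -0.0737821 , -0.99719886,  0.7449532 ],
       [ 0.        ,  0.        ,  0. 
[... 278 characters left out ...]
47158839, -0.68137242,  0.55976425, -0.56911753],
       [-0.00831698, -0.63819232, -0.76983205,  0.74203941],
       [ 0.        ,  0.        ,  0.        ,  1.        ]])}
wrist {'intrinsics': array([[329.35533532,   0.        , 277.39678693],
       [  0.        , 329.35533532, 205.71843782],
       [  0.        ,   0.        ,   1.        ]]), 'mount': array([[-3.70373841e-05, -9.45315651e-01, -3.26156894e-01,
         8.45209790e-02],
       [ 9.99999771e-01,  1.85622346e-04, -6.51554785e-04,
         8.12531193e-04],
       [ 6.76466943e-04, -3.26156843e-01,  9.45315427e-01,
        -1.43430665e-01],
       [ 0.00000000e+00,  0.00000000e+00,  0.00000000e+00,
         1.00000000e+00]])}
```

View pics/t1.png

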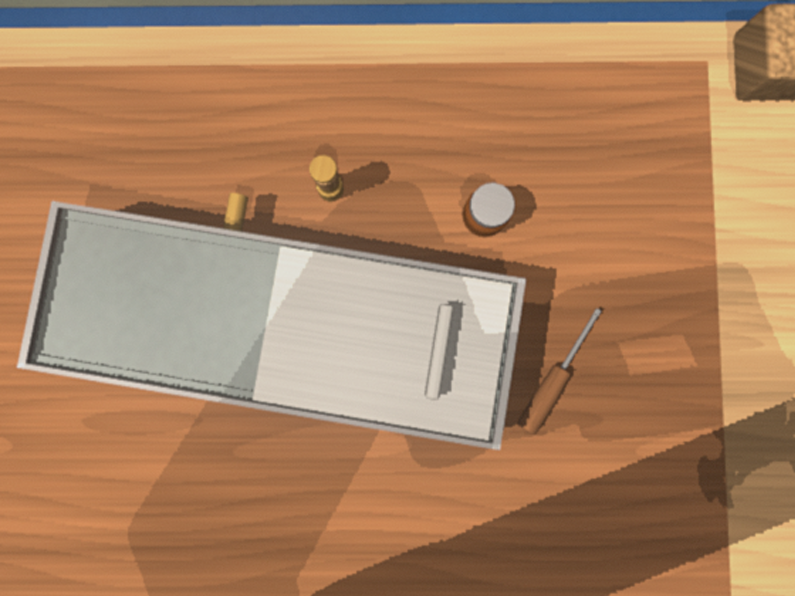

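The picture shows the box with its +y to image left. Its top corners are at (55,203), (18,367), (525,279) and (498,448). The rib runs from (447,303) to (432,398), and the cover's +y edge from (280,246) to (253,400).

Run:
```python
from h import *
s=1.42
def q(u,v,z): return px('top',u/s,v/s,z)
c=[q(*p,.095)[:2] for p in [(55,203),(18,367),(498,448),(525,279)]]
# box coords: (92,386),(-92,386),(-92,-138),(92,-138)
B=np.array([(92,386),(-92,386),(-92,-138),(92,-138)])/1e3
C=np.array(c); bm,cm=B.mean(0),C.mean(0)
H=(B-bm).T@(C-cm); U,S,Vt=np.linalg.svd(H); R=Vt.T@U.T
if np.linalg.det(R)<0: print('refl')
t=cm-R@bm; yaw=np.arctan2(R[1,0],R[0,0]); print('origin',t,'yaw',yaw)
print('res mm',((B@R.T+t)-C)*1e3)
tb=lambda P:(R.T@(P[:2]-t))*1e3
print('rib ends',tb(q(447,303,.115)),tb(q(432,398,.115)))
print('cover +y edge',tb(q(280,246,.09)),tb(q(253,400,.09)))
for n,p in dict(jar=(492,205,.065),tenon=(323,168,.094),knob=(236,205,.06)).items(): print(n,tb(q(*p)),q(*p))
o=robot.observe(); print('tcp box',tb(o['tcp_pos']))
np.savez('box.npz',R=R,t=t,yaw=yaw)
```

```text
origin [ 0.5674236  -0.11684583] yaw -0.1685150964297987
res mm [[ 2.0368507   3.0577001 ]
 [-0.60695479  0.40512794]
 [-1.89837503 -2.3732665 ]
 [ 0.46847912 -1.08956154]]
rib ends [ 50.5697557  -56.71553668] [-48.80020002 -56.83425616]
cover +y edge [ 84.3976414  131.17482506] [-84.69054509 130.37930685]
jar [173.00636381 -93.68383449] [ 0.72226678 -0.23821902  0.065     ]
tenon [176.57984723  98.92159651] [ 0.75809317 -0.0489412   0.094     ]
knob [126.80412565 195.98231071] [0.72530142 0.05509296 0.06      ]
tcp box [-203.47573391 -510.05701187]
```

Call:
servo_tool(moves=[[0,0,0,0.11],[0,0,0,0.11],[0,0,0,0.11],[0,0,0,0.11],[0,0,0,0.11],[0,0,0,0.066],[1.5,-3,0,0],[1.5,-3,0,0]], gripper=0, squeeze=80)

```text
time_s: 0.72
tcp_pos: [0.3205, -0.5318, 0.2306]
orientation: [-0.0, 0.996, -0.086, -0.0]
force: [0.0, -0.0, 0.6]
finger_gap: 0.002
```

Call:
servo_tool(moves=[[1.5,-3,0,0],[1.5,-3,0,0],[1.5,-3,0,0],[1.5,-3,0,0],[1.5,-3,0,0],[1.5,-3,0,0],[1.5,-3,0,0],[1.5,-3,0,0]])

```text
time_s: 1.38
tcp_pos: [0.4801, -0.3136, 0.231]
orientation: [-0.0, 0.996, -0.084, -0.0]
force: [1.1, -1.4, 0.9]
finger_gap: 0.002
```

```bash
cat >> h.py <<'E'
b=np.load('box.npz') ; Rb,tb0,yaw=b['R'],b['t'],b['yaw']
def st():
    o=robot.observe(); w,x,y,z=o['orientation']
    print('t',o['time_s'],'tcp box mm',Rb.T@(o['tcp_pos'][:2]-tb0)*1e3,'z',o['tcp_pos'][2]*1e3,'toolx-yaw',2*np.arctan2(y,x)-yaw,'F',o['force'],'gap',o['finger_gap'])
    return o
def wT(o):
    from scipy.spatial.transform import Rotation as Ro
    w,x,y,z=o['orientation']; T=np.eye(4); T[:3,:3]=Ro.from_quat([x,y,z,w]).as_matrix(); T[:3,3]=o['tcp_pos']
    p=cams.camera_params('wrist'); return np.array(p['intrinsics']),T@np.array(p['mount'])
def tobox(P): return np.r_[Rb.T@(P[:2]-tb0),P[2]]*1e3
E
python3 -c "from h import *;st()"
```

```text
t 1.3833 tcp box mm [ -53.1008026  -208.64082901] z 231.00694524670513 toolx-yaw 0.0002204763311704494 F [ 1.06362201 -1.37059612  0.89431348] gap 0.00212984098194459
```

Call:
servo_tool(moves=[[1.0,-1.8,0,0],[1.0,-1.8,0,0],[1.0,-1.8,0,0],[1.0,-1.8,0,0],[1.0,-1.8,0,0],[0.3,-1.0,2,0],[0,0,3,0],[0,0,3,0]])

```text
time_s: 2.05
tcp_pos: [0.5493, -0.2248, 0.1508]
orientation: [0.0, 0.997, -0.083, 0.001]
force: [0.3, -0.0, -0.5]
finger_gap: 0.001
```

Call:
servo_tool(moves=[[0,0,2.5,0],[0,0,1.5,0],[0,0,0.6,0],[0,0,0,0],[0,0,0,0],[0,0,0,0],[0,0,0,0],[0,0,0,0]])

```text
time_s: 2.72
tcp_pos: [0.5491, -0.2258, 0.1064]
orientation: [0.0, 0.996, -0.084, 0.001]
force: [0.6, 0.2, 0.8]
finger_gap: 0.001
```

```bash
python3 -c "
from h import *;st();save('scene','s1.png',s=1.42)"
```

```text
t 2.7167 tcp box mm [   0.22462121 -110.48765133] z 106.35576300954828 toolx-yaw 0.0002489848505867198 F [0.60121083 0.17349624 0.83556212] gap 0.000861691250942978
```

View pics/s1.png

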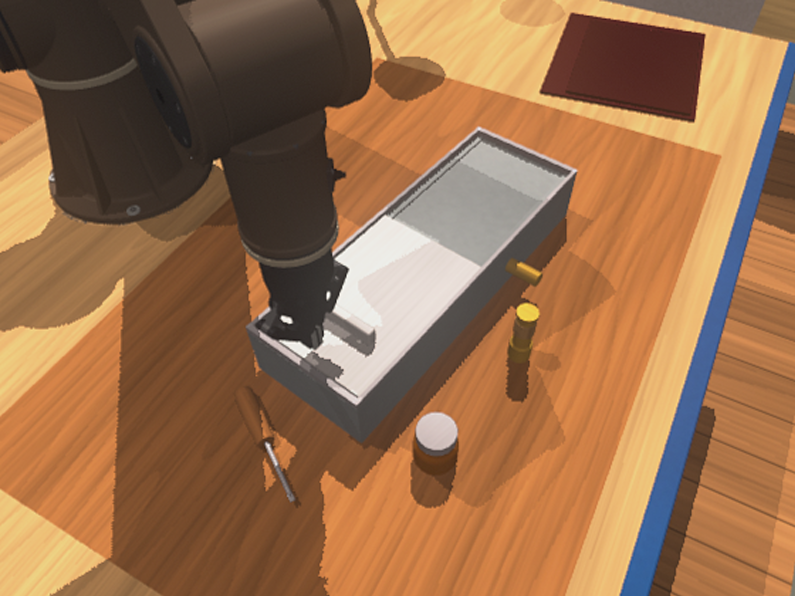

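The gripper is shut at (320,335), on the cover just on the -y side of the rib, which is where it should be. Next I push.

Call:
servo_tool(moves=[[0,0,0.5,0],[0,-0.7,0,0],[0,-0.7,0,0],[0,-0.7,0,0],[0,-0.7,0,0],[0,-0.7,0,0],[0,-0.7,0,0],[0,-0.7,0,0]])

```text
time_s: 3.43
tcp_pos: [0.5569, -0.1764, 0.1003]
orientation: [0.0, 0.996, -0.084, 0.0]
force: [-0.4, -1.7, -1.2]
finger_gap: -0.004
```

Call:
servo_tool(moves=[[0,-0.8,0,0],[0,-0.9,0,0],[0,-1,0,0],[0,-1,0,0],[0,-1,0,0],[0,-1,0,0],[0,-1,0,0],[0,-1,0,0]])

```text
time_s: 4.1
tcp_pos: [0.5698, -0.1002, 0.1003]
orientation: [0.0, 0.996, -0.084, 0.0]
force: [0.2, -2.6, -0.1]
finger_gap: -0.001
```

```bash
python3 -c "
from h import *;st()"
```

```text
t 4.1 tcp box mm [-0.42584033 16.79096158] z 100.32436133085656 toolx-yaw 0.0004848565471375632 F [ 0.17805903 -2.56150537 -0.14452914] gap -0.0012128200643611072
```

Call:
servo_tool(moves=[[0,-1,0,0],[0,-1,0,0],[0,-1,0,0],[0,-1,0,0],[0,-1,0,0],[0,-1,0,0],[0,-1,0,0],[0,-1,0,0]])

```text
time_s: 4.77
tcp_pos: [0.5832, -0.0215, 0.1003]
orientation: [0.0, 0.996, -0.084, -0.0]
force: [-0.3, -2.7, 0.6]
finger_gap: -0.0
```

Call:
servo_tool(moves=[[0,-1,0,0],[0,-0.9,0,0],[0,-0.8,0,0],[0,-0.7,0,0],[0,-0.6,0,0],[0,-0.5,0,0],[0,-0.4,0,0],[0,-0.4,0,0]])

```text
time_s: 5.43
tcp_pos: [0.592, 0.0301, 0.1003]
orientation: [0.0, 0.996, -0.084, -0.0]
force: [-0.4, -2.1, 0.7]
finger_gap: -0.0
```

Call:
servo_tool(moves=[[0,-0.3,0,0],[0,-0.2,0,0],[0,-0.2,0,0],[0,-0.2,0,0],[0,-0.1,0,0],[0,0,0,0],[0,0,0,0],[0,0,0,0]])

```text
time_s: 6.1
tcp_pos: [0.5936, 0.0397, 0.1003]
orientation: [-0.0, 0.996, -0.084, 0.0]
force: [-0.3, -0.7, 0.3]
finger_gap: 0.0
```

```bash
python3 -c "
from h import *;st()"
```

```text
t 6.1 tcp box mm [ -0.43153944 158.74258971] z 100.29384103747095 toolx-yaw 0.0001920073683801815 F [-0.26692897 -0.72732193  0.28059505] gap 0.0003457311512944735
```

Call:
servo_tool(moves=[[0,-0.1,0,0],[0,-0.1,0,0],[0,-0.1,0,0],[0,-0.1,0,0],[0,-0.1,0,0],[0,-0.1,0,0],[0,0,0,0],[0,0,0,0]])

```text
time_s: 6.77
tcp_pos: [0.5946, 0.0458, 0.1003]
orientation: [-0.0, 0.996, -0.084, 0.0]
force: [-0.3, -0.1, -0.2]
finger_gap: -0.003
```

```bash
python3 -c "
from h import *;st();save('top','t2.png',crop=(0,120,400,320),s=2)"
```

```text
t 6.7667 tcp box mm [ -0.45945593 164.86892876] z 100.29245272983528 toolx-yaw 0.0003968582853362268 F [-0.25656756 -0.09576992 -0.19905677] gap -0.0033978520107450093
```

View pics/t2.png

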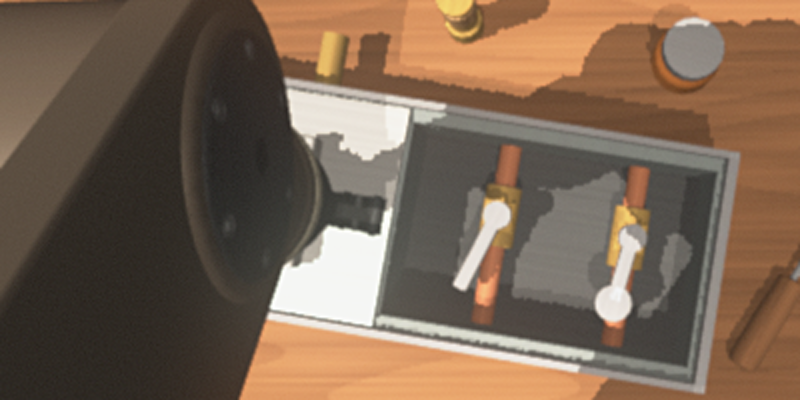

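The bay is now uncovered. The marked (disc) lever is the -y one, with its disc at crop (613,303) and pivot at (630,238). The plain bar runs from (496,216) to (462,287), and the cover's edge from (411,110) to (375,325).

Run:
```python
from h import *
f=lambda u,v,z: tobox(px('top',u/2,120+v/2,z)).round(1)
print('edge',f(411,110,.09),f(375,325,.09))
for n,p in dict(disc=(613,303,.062),piv=(630,238,.07),bp=(496,216,.07),be=(462,287,.062)).items():print(n,f(*p))
```

```text
edge [ 83.8 117.9  90. ] [-83.5 116.1  90. ]
disc [-38.9 -62.5  62. ]
piv [ 14.1 -67.   70. ]
bp [13.8 40.3 70. ]
be [-46.2  58.1  62. ]
```

Call:
servo_tool(moves=[[0,1,0,0],[0,1,-1,0],[0,1,-2,0],[0,1,-3,0],[-0.5,2,-2,0],[-0.5,2.5,0,0],[-0.5,2.5,0,0],[-0.5,2.5,0,0]])

```text
time_s: 7.48
tcp_pos: [0.5517, -0.086, 0.1817]
orientation: [0.0, 0.996, -0.084, 0.001]
force: [0.9, -1.3, -0.1]
finger_gap: 0.001
```

Call:
servo_tool(moves=[[-0.5,2.5,0,0],[-0.5,2.5,0,0],[-0.5,2.5,0,0],[-0.3,2.5,0,0],[0,1.5,0,0],[0,1,0,0],[0,0,0,0],[0,0,0,0]])

```text
time_s: 8.15
tcp_pos: [0.5134, -0.2048, 0.1806]
orientation: [-0.0, 0.996, -0.085, 0.0]
force: [0.0, 0.1, -0.0]
finger_gap: 0.001
```

```bash
python3 -c "
from h import *;o=st();print(o['qpos']);save('wrist','w1.png',s=1.4)"
```

```text
t 8.15 tcp box mm [-38.5222548  -95.77923202] z 180.62981761197207 toolx-yaw -0.0010498203425235442 F [ 0.0301243   0.07643209 -0.03828196] gap 0.0013361252107856251
[-4.34540856e-01  4.04602611e-01  1.87406767e+00  2.04828894e-04
  8.62734788e-01  1.30568719e+00]
```

View pics/w1.png

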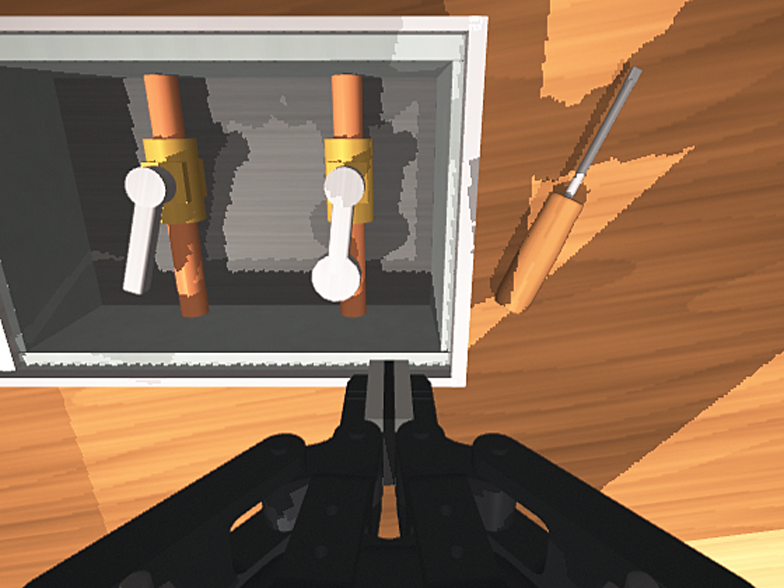

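Run:
```python
from h import *
o=robot.observe();K,T=wT(o)
for n,p in dict(disc=(335,279,.062),piv=(344,187,.07),bp=(146,187,.07),be=(134,292,.062)).items():print(n,tobox(ray(K,T,p[0]/1.4,p[1]/1.4,p[2])).round(1))
```

```text
disc [-38.4 -63.6  62. ]
piv [ 16.6 -71.4  70. ]
bp [16.6 35.9 70. ]
be [-46.6  58.   62. ]
```

Call:
servo_tool(moves=[[0,0,0,-0.1],[0,0,0,-0.1],[0,0,0,-0.1],[0,0,0,-0.1],[0,0,0,-0.1],[0,0,0,-0.1],[0,0,0,-0.1],[0,0,0,-0.1]])

```text
time_s: 8.87
tcp_pos: [0.5138, -0.2032, 0.1804]
orientation: [-0.0, 0.95, 0.314, -0.0]
force: [-0.3, -0.0, 0.4]
finger_gap: -0.002
```

Call:
servo_tool(moves=[[0,0,0,-0.1],[0,0,0,-0.1],[0,0,0,-0.1],[0,0,0,-0.1],[0,0,0,-0.1],[0,0,0,-0.1],[0,0,0,-0.1],[0,0,0,-0.07]])

```text
time_s: 9.53
tcp_pos: [0.5138, -0.2032, 0.1804]
orientation: [-0.0, 0.762, 0.648, 0.0]
force: [-0.2, 0.2, -0.5]
finger_gap: -0.003
```

Call:
servo_tool(moves=[[0,0,2,0],[0,0,2,0],[0,0,2,0],[0,0,1,0],[0,0,0.5,0],[0,0,0,0],[0,0,0,0],[0,0,0,0]])

```text
time_s: 10.2
tcp_pos: [0.5142, -0.2045, 0.1062]
orientation: [0.001, 0.764, 0.645, 0.0]
force: [0.5, 0.1, -0.1]
finger_gap: -0.003
```

```bash
python3 -c "
from h import *;o=st();print(o['qpos']);save('scene','s2.png',crop=(150,80,430,320),s=2.8)"
```

```text
t 10.2 tcp box mm [-37.76618405 -95.31288733] z 106.2147098750435 toolx-yaw 1.5705588489857925 F [ 0.47285468  0.10402748 -0.1245159 ] gap -0.003422961060954083
[-4.33263664e-01  5.08031948e-01  1.93355760e+00  3.63881174e-06
  6.98756807e-01 -2.64513874e-01]
```

View pics/s2.png

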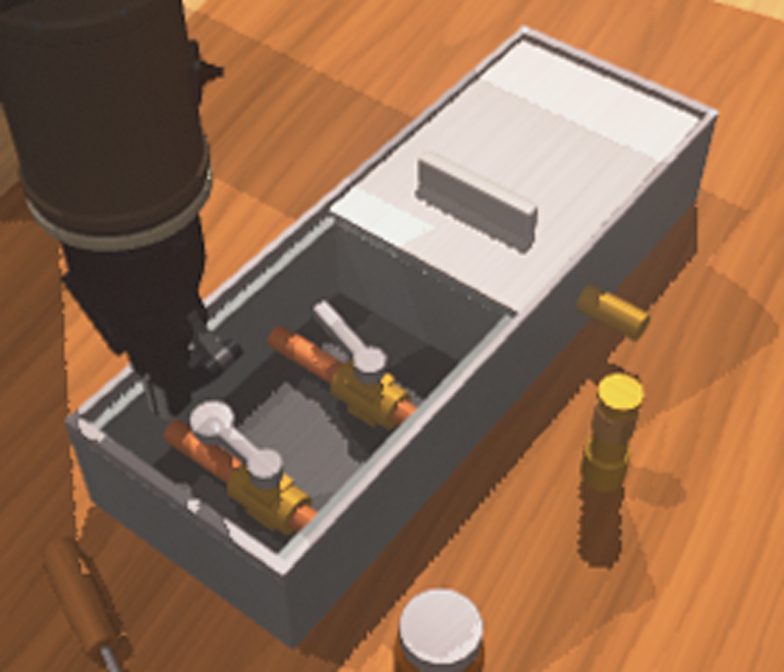

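The cover is open and lies flat. The finger tips, at about (170,400), are above the bay on the -y side of the disc at (212,418). The two cameras agree on the disc position to about 1 mm. Next I lower the tool.

Call:
servo_tool(moves=[[-0.1,0,0.8,0],[0,0,1,0],[0,0,1,0],[0,0,1,0],[0,0,1,0],[0,0,0.6,0],[0,0,0,0],[0,0,0,0]])

```text
time_s: 10.92
tcp_pos: [0.5131, -0.2052, 0.0507]
orientation: [-0.001, 0.764, 0.645, -0.0]
force: [-0.7, -0.2, 0.1]
finger_gap: 0.003
```

Call:
servo_tool(moves=[[0.52,-0.23,0,0.1],[0.52,-0.23,0,0.1],[0.52,-0.23,0,0.1],[0.52,-0.23,0,0.1],[0,0,0,0],[0,0,0,0],[0,0,0,0],[0,0,0,0]])

```text
time_s: 11.58
tcp_pos: [0.5114, -0.1832, 0.0515]
orientation: [0.0, 0.877, 0.481, 0.0]
force: [0.3, 0.2, 0.4]
finger_gap: -0.001
```

```bash
python3 -c "
from h import *;o=st();save('top','t3.png',crop=(150,150,390,330),s=3.3)"
```

```text
t 11.5833 tcp box mm [-44.08457814 -74.79403936] z 51.49859718254002 toolx-yaw 1.1727261249623226 F [0.32046982 0.22273124 0.39479281] gap -0.0005060382528691114
```

View pics/t3.png

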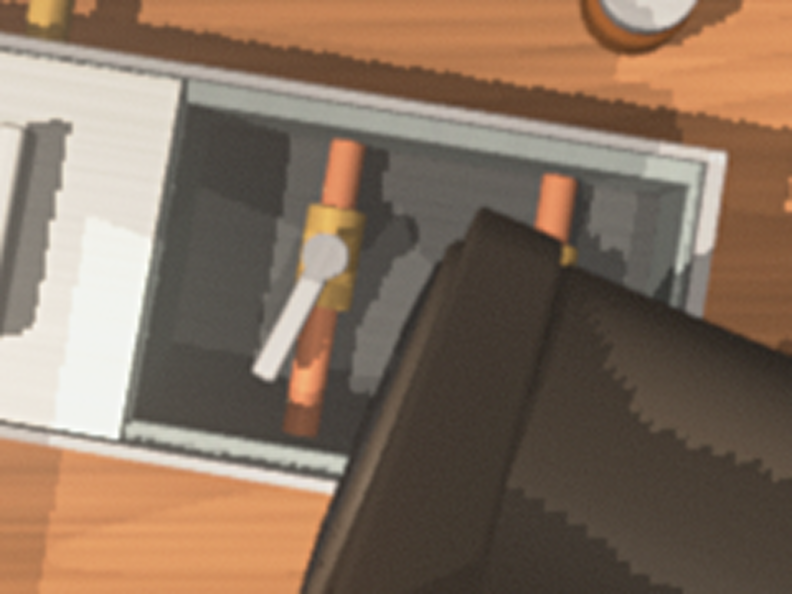

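The arm hides the disc in this view. The bar, from (325,257) to (265,378), is undisturbed. The measured pose matches the planned arc, so I continue.

Call:
servo_tool(moves=[[0.52,-0.23,0,0.1],[0.52,-0.23,0,0.1],[0.52,-0.23,0,0.1],[0.52,-0.23,0,0.1],[0.52,-0.23,0,0.1],[0.52,-0.23,0,0.1],[0,0,0,0],[0,0,0,0]])

```text
time_s: 12.3
tcp_pos: [0.5245, -0.152, 0.0513]
orientation: [0.0, 0.979, 0.202, 0.0]
force: [0.4, 0.3, 1.2]
finger_gap: -0.001
```

Call:
servo_tool(moves=[[0.52,-0.23,0,0.1],[0.52,-0.23,0,0.1],[0.52,-0.23,0,0.1],[0.52,-0.23,0,0.1],[0.26,-0.12,0,0.05],[0,0,0,0],[0,0,0,0],[0,0,0,0]])

```text
time_s: 12.97
tcp_pos: [0.5447, -0.1371, 0.0513]
orientation: [0.0, 1.0, -0.022, 0.0]
force: [-0.2, -0.8, -0.4]
finger_gap: -0.004
```

```bash
python3 -c "
from h import *;o=st();save('scene','s3.png',crop=(150,80,430,320),s=2.8)"
```

```text
t 12.9667 tcp box mm [-19.0519839  -23.75901996] z 51.3204055037611 toolx-yaw 0.12405606457471277 F [-0.18840744 -0.78090735 -0.4021469 ] gap -0.003599307224401218
```

View pics/s3.png

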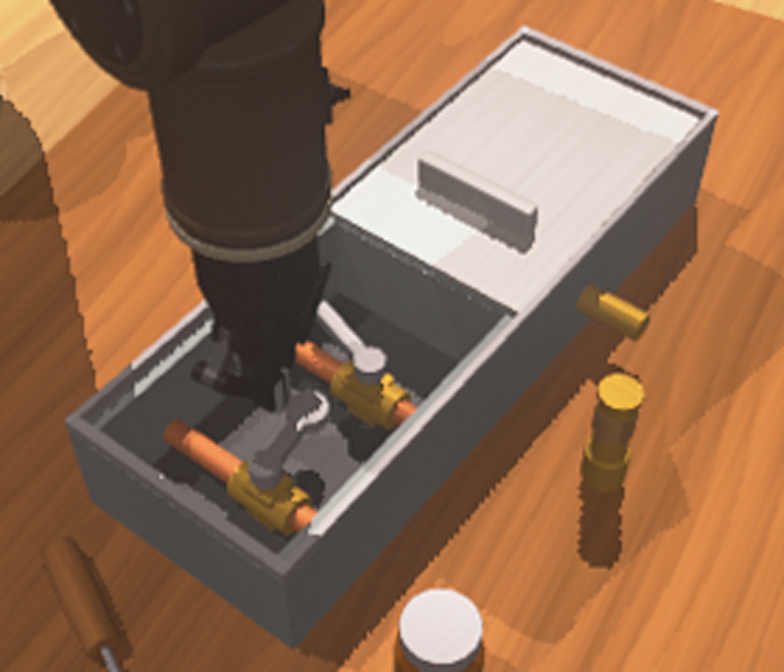

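The disc, at (308,408), has followed the finger to nearly across the pipe. The remainder goes slowly, until the force rises.

Call:
servo_tool(moves=[[0.3,-0.1,0,0.06],[0.3,-0.1,0,0.06],[0.15,0,0,0],[0.1,0,0,0],[0,0,0,0],[0,0,0,0],[0,0,0,0],[0,0,0,0]])

```text
time_s: 13.68
tcp_pos: [0.5533, -0.1357, 0.0513]
orientation: [0.0, 0.996, -0.084, 0.0]
force: [-1.1, -0.4, -1.2]
finger_gap: -0.002
```

Call:
servo_tool(moves=[[0.05,0,0,0],[0.05,0,0,0],[0,0,0,0],[0,0,0,0],[0,0,0,0],[0,0,0,0],[0,0,0,0],[0,0,0,0]])

```text
time_s: 14.35
tcp_pos: [0.5537, -0.1357, 0.0512]
orientation: [-0.0, 0.996, -0.084, -0.001]
force: [-4.9, 0.9, 2.4]
finger_gap: 0.001
```

```bash
python3 -c "
from h import *;o=st()"
```

```text
t 14.35 tcp box mm [-10.34409093 -20.84994301] z 51.18633120662916 toolx-yaw 0.0004981452784223739 F [-4.91042077  0.91419503  2.40652147] gap 0.0006975267299868975
```

Call:
servo_tool(moves=[[0.05,0,0,0],[0.05,0,0,0],[0,0,0,0],[0,0,0,0],[0,0,0,0],[0,0,0,0],[0,0,0,0],[0,0,0,0]])

```text
time_s: 15.02
tcp_pos: [0.5539, -0.1356, 0.0511]
orientation: [-0.0, 0.996, -0.084, -0.001]
force: [-9.7, 1.0, 5.2]
finger_gap: -0.001
```

Call:
servo_tool(moves=[[-0.3,0,0,0],[-0.7,0,0,0],[-0.5,0,-0.5,0],[0,0,-2,0],[0,0,-2.5,0],[0,0,-3,0],[0,0,-3,0],[0,0,-3,0]])

```text
time_s: 15.68
tcp_pos: [0.54, -0.1333, 0.1931]
orientation: [0.0, 0.996, -0.084, 0.0]
force: [1.6, -0.9, -0.7]
finger_gap: 0.002
```

Call:
servo_tool(moves=[[-2,0,0,0],[-3,0,0,0],[-3,0,0,0],[-3,0,0,0],[-2,0,0,0],[-1,0,0,0],[0,0,0,0],[0,0,0,0]])

```text
time_s: 16.35
tcp_pos: [0.4034, -0.1103, 0.1919]
orientation: [0.0, 0.996, -0.084, 0.001]
force: [0.4, -0.8, -0.8]
finger_gap: 0.004
```

```bash
python3 -c "
from h import *;o=st();save('top','t4.png',s=1.42)"
```

```text
t 16.35 tcp box mm [-162.81341986  -21.10349377] z 191.88061736128748 toolx-yaw 6.358855633037397e-05 F [ 0.44418517 -0.75682349 -0.80118057] gap 0.003931307568356641
```

View pics/t4.png

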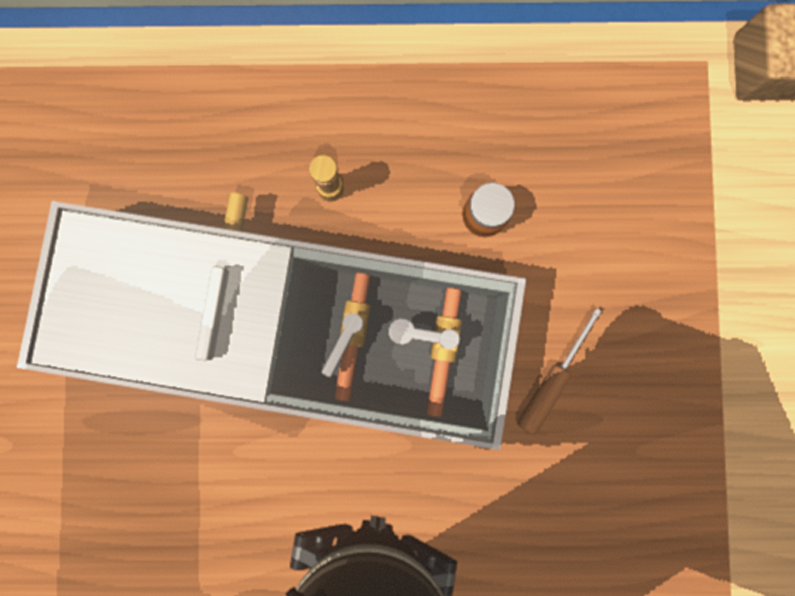

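The disc, at (401,331), is across its pipe with its pivot at (449,340). The bar end is at (328,374), the cover edge runs from (291,250) to (266,402), and the bystanders have not moved.

Run:
```python
from h import *
f=lambda u,v,z: tobox(px('top',u/1.42,v/1.42,z))
d,p=f(401,331,.062),f(449,340,.07); v=d-p
print(d,p,'angle',np.arctan2(v[1],-v[0]),'bar end',f(328,374,.062),'edge',f(291,250,.09),f(266,402,.09))
robot.finish_job()
```

```text
[ 14.94282897 -14.85035986  62.        ] [ 13.68205302 -68.96958155  70.        ] angle 1.5940883829599861 bar end [-46.03866488  58.15456385  62.        ] edge [ 82.00803122 118.49692173  90.        ] [-84.46944305 116.18681474  90.        ]
the job is handed in; nothing more can be done
```

The cover is open and the marked valve is shut, and I handed the job in at about 16.4 s of the 53 s allowed. No verdict is reported.

- **Cover:** I slid it along its guides by its rib. The last top picture puts its centre at about y 245 mm, against a limit of 225 mm. It lies flat. I did not feel it press against the 250 mm stop, so it may be a few millimetres short of it.
- **Marked lever:** This was the valve at y -70 mm. I pushed its disc round until it met its stop: the force rose to about 10 N with almost no further movement. The picture gives 1.59 rad, with 1.571 being fully shut, so the two agree within the reading error.
- **Left alone:** The plain lever's end measures the same to about 0.2 mm before and after the lever push, and the bystanders look unmoved by eye. The arm is clear of everything.

The two cameras' readings of the valve pivots differed by up to about 4 mm, but this did not affect the result.

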